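Run a mainspring up to its stop on the bench spring tester

TASK

Turn the bakelite knob of the sloping spring tester clockwise until you feel the mainspring inside come up firmly against its stop, and hold it there for about a second without forcing it. Then let go, so that the knob springs back to rest and the brass trailing hand is left marking how far it went. Work only by the knob: do not push the hand yourself, and leave the other things on the counter where they are.

Things in the scene. Friction and masses are not known exactly. Their poses are not given: they have to be found in the camera images.
- tester: Bench spring tester fixed to the counter: grey foot 180 x 190 mm, steel plate 180 x 180 mm with round white dial, sloping 25 degrees: face up and to the body's -x (edges 47 mm high at -x, 123 at +x); brass drum below it. Origin: centre of foot's underside, z up. Turning axis: through the dial centre, 2.5 mm to -x and 90 mm above the origin, along (-0.423, 0, 0.906), out of the dial.
- winder: Turning part: dark bakelite knob over a steel arm (75 mm long from the axis, 10 mm wide, 10 to 19 mm above the dial). Knob: fluted round, 56 mm across, 24 to 66 mm above the dial. Origin on the axis at the dial face; z out of the dial, y along the arm, which at rest points to the tester's +y. It turns clockwise seen from outside the dial (negative about its z), against a return spring.
- knob_grip (a point): Point on the knob's axis to grip at, 50 mm above the dial, 16 mm below its top; grip firmly or it slips. The spring pulls back with 0.18 N m at rest, growing 0.35 N m per rad turned, until the stop, hidden in the drum, comes after 0.65 to 1.3 rad, differing from spring to spring: from there it grows 8 N m per rad. 0.2 to 0.5 N m above the spring's pull is firm; over 0.65 is forcing.
- winder_tip (a point): End of the steel arm, 75 mm from the axis; it moves with the knob. Let go, the arm is back at rest in under 2 s.
- rest_mark (a point): Where the end of the arm lies when the knob is at rest (fixed on the tester).
- trailer: Brass trailing hand flat on the dial below the arm, 6 mm wide, with a tail and an upright pin (6 mm thick, 51 mm from the axis) that the arm pushes ahead of itself; light friction leaves it where it was pushed. Origin on the axis at the dial face, z out of the dial, y along the pointing end. It starts ahead of the arm, 0.06 to 0.27 rad clear of it, short of where the stop comes.
- trailer_tip (a point): Pointing end of the hand, 60 mm from the axis, 5 mm above the dial face.
- wheel: Bystander: brass toothed escapement wheel, 80 mm across, 6 mm thick (hub 14 mm), lying loose. Origin under its centre.
- panel: Bystander: green enamelled side panel, 120 x 180 x 10 mm, lying loose. Origin under its centre.
- spanner: Bystander: steel spanner, 170 mm long, lying loose beyond the tester. Origin under its middle.

How it is judged:
On the way:
1. the winder is held against the stop inside the tester with at least 3 N there (about 0.15 N m on the knob above the spring's pull) for half a second (contact force between winder and tester above 3 N), for 0.5 s.
At the end, for the whole second after the job is handed in: The knob is back at rest (arm end within 6 mm of its rest mark), the trailing hand stays where the arm left it at the stop (its tip over 18 mm from where it started), both still (distance between winder_tip and rest_mark below 0.006 m and distance of trailer_tip from where it was at the start of the episode above 0.018 m and angular speed of each of winder, trailer below 0.1 rad/s); the robot touches nothing.
It fails at once if the stop inside is forced with more than 14 N there (about 0.65 N m on the knob above the spring's pull) (contact force between winder and tester above 14 N).
It fails at once if the robot touches the trailing hand (contact force between any of the fingers, the arm and trailer above 0.5 N).
It fails at once if a bystander is moved more than 15 mm (distance of any of wheel, panel, spanner from where it was at the start of the episode above 0.015 m).
It also fails if it takes over 58 s, if anything falls off the work surface, if the arm or the gripper's body presses on something with over 40 N, if the wrist force passes 120 N, or if a joint passes its speed limit or range.

ROBOT

A 6-joint arm with a two-finger parallel gripper is mounted at the origin on the work surface. World frame = base frame: x ahead of the robot, y to its left, z up, the work surface at z = 0. Lengths are in m, angles in rad, forces in N, time in s.
With the tool pointing down it reaches from about 0.325 to 0.9 m from the base axis. Payload 6.1 kg.
Tool frame: the origin (TCP) lies midway between the tips of the shut fingers; the grasp point (between the pads) lies 19 mm behind it; z points along the fingers, y is the line along which they close (so a half turn about z gives the same grasp; the last joint's range is limited). The gripper opens to 87 mm and grips with 3 to 60 N. Pads are 19 mm wide; open, the fingers measure 117 mm over their backs; the gripper's body (75 mm by 190 mm) begins 51 mm behind the grasp point.
Start: joints at [1.204, 0.22, 1.526, -0, 1.395, -0.126], TCP at [0.149, 0.607, 0.223] pointing down, gripper open.
Joint ranges: [-2.98, 2.98], [-0.91, 2.08], [0.09, 2.57], [-1.24, 4.39], [0.2, 2.65], [-2.68, 2.68]. Speed limits (rad/s): [2.57, 2.57, 3.01, 3.14, 3.14, 3.14].

INTERFACE

Orientations are given as [roll, pitch, yaw] about the fixed x, y, z axes, in that order (R = Rz(yaw) Ry(pitch) Rx(roll)).
In Python, from cell import ctrl, optics, trace, landmark_of gives the robot as it stands.
- The arm moves only by the tool drive_tool, never from a script. Its argument "plan" is a list of rows, each a list of 5 numbers: the opening, from 0 (shut) to 1 (fully open), then the shift along the tool's x, y, z in units of 0.15 m (1.0 is 0.15 m), then the turn about the tool's z in units of 45 degrees (1.0 is 45 degrees). A call has 1 to 10 rows; each row shifts and turns the commanded pose from where the row before left it, along the tool's axes as they then stand; what a row does not reach is not made up. A row lasts 1/12 s, in which the tool goes at most 41.7 mm and 7.16 degrees, less where a joint would pass 70% of its speed; a pose out of reach is approached as far as the arm can. A call with a number of a shift or a turn outside -1 to 1 is refused whole. A call with a gripper value outside its range is refused whole. The fingers move at their own pace and stop on an object; "squeeze" is the grip in N (left out, the last holds). Time passes only in rows, so rows that do not move let the fingers close. It gives the time, the measured TCP pose, the force, the opening and the grip force at its end, in the units of the state.
- ctrl.observe(): the state, without advancing time (a new reading comes with each control period).
- optics.grab_frame(name): name is "scene" or "top"; returns the picture (384x512x3 uint8, blue, green, red); there is no depth.
- optics.camera_model(name): a dict with "vfov" (degrees; the focal length in pixels is half the picture's height over the tangent of half this angle, whatever the lens; pixels are square), "cx", "cy" (the principal point, pixels), "eye" and "orientation" of the camera in the world. Camera axes: x right, y up, looking along -z (the intrinsics and any distortion apply to the point x, -y, -z); pixel columns grow to the right and rows downward; lengths in m; the calibration is good to about 2 mm. A picture is of the moment at which its call begins. camera_model takes no time and is no camera call.
- ctrl.close_job(): hands the job in; it is judged then, once.
Trained networks look in the newest picture that a camera, given by its name, has taken for a name from the list of things; names that differ only in an ending like _2 or _b are one class to them, and where a whole thing is asked for, a point or a joint stands for the part that bears it (a point fixed in the world has none). Each returns a list of dicts, best first, with "score" (0 to 1); they miss things now and then, are a little off and sometimes report something else, mostly with a low value. They report only what shows in the picture. A call takes as long as a camera call.
- trace(query, camera): "pixels" (384x512 bool, what is visible of it).
- landmark_of(query, camera): "centre" ([x, y, z] in m, in world coordinates, good to about 4 mm: a listed point, or the origin of a listed thing).
The state is a dict: "clock": time; "qpos": joint angles; "joint_vel": joint speeds; "joint_torque": joint torques, N m; "ee_pos": TCP position; "orientation": TCP orientation; "force": force on the tool from outside, world axes, zero at the start; "torque": the same for the moment, N m; "finger_gap": opening from 0.0 (shut) to 1.0 (fully open); "grip_force": force on a finger pad.
Only numpy, scipy, OpenCV 4.12 (cv2) and the standard library are available. Lean on these libraries where they do the work, as an engineer would, in place of code of your own. Each camera call takes 0.05 s, during which the arm holds its last target. There are 200 camera calls.

## Working session

There is one attempt and no reset: what is moved stays moved. The work goes in short steps, Python scripts to look and compute and a tool call to move; the robot and the scene stay as the last step left them, time stands still between calls to the robot, and variables do not carry over. Pictures are saved under pics/ and viewed, at most 10 in all, crops included, and the job is handed in when it is done.

Besides the shell and the picture viewer there is one more tool, called after ">>>" by a JSON object that holds its "op" and its "data". drive_tool: Moves the arm, as the interface text tells. Shifts and turns lie within -1 to 1; 1 stands for 0.15 m of shift or 45 degrees of turn. Its arguments: {"type":"object","properties":{"plan":{"type":"array"},"squeeze":{"type":"number"}},"required":["plan"]}

```bash
mkdir -p pics
cat > h.py <<'E'
import numpy as np, cv2
from scipy.spatial.transform import Rotation as R
from cell import ctrl, optics, trace, landmark_of
E
python3 - <<'E'
from h import *
print(ctrl.observe())
for c in ("scene","top"):
    cv2.imwrite(f"pics/{c}1.png",optics.grab_frame(c)); print(optics.camera_model(c))
    for q in ("tester","winder","knob_grip","winder_tip","rest_mark","trailer_tip","wheel","panel","spanner"):
        print(c,q,[(round(d['score'],2),np.round(d['centre'],4).tolist()) for d in landmark_of(q,c)[:2]])
E
```

```text
{'clock': 0.0, 'qpos': array([ 1.20393161e+00,  2.21239440e-01,  1.52764218e+00, -2.73591592e-05,
        1.39472418e+00, -1.26110885e-01]), 'joint_vel': array([-9.91303316e-04,  2.91344381e-04,  1.98815995e-04,  1.61026741e-03,
       -1.21957183e-03, -7.78133255e-05]), 'joint_torque': array([-1.68009451e-04, -4.94630957e+01, -3.87358904e+01,  6.97630341e-02,
        5.76622621e-02, -1.42381741e-04]), 'ee_pos': array([0.14880712, 0.60636042, 0.22141259]), 'orientation': array([-3.13959211e+00, -2.26494404e-04,  2.90084342e+00]), 'force': array([-0.42891001, -0.57858311, -0.8566126 ]), 'torque': array([-0.03476647,  0.01634199,  0.00922772]), 'grip_force': 0.0, 'finger_gap': 0.9946593603181033}
{'vfov': 53.94997894105743, 'cx': 246.0701052346376, 'cy': 191.45805873125778, 'eye': array([1.43397387, 0.07742793, 0.81335917]), 'orientation': array([ 0.83342958, -0.01358157,  1.73036757])}
scene tester [(0.79, [0.5626, 0.062, -0.0026])]
scene winder [(0.71, [0.5607, 0.0617, 0.0902])]
scene knob_grip [(0.75, [0.5846, 0.4006, 0.0]), (0.71, [0.5392, 0.0548, 0.1304])]
scene winder_tip [(0.69,
[... 330 characters left out ...]
89, 'cx': 259.94830005770996, 'cy': 189.5535024051886, 'eye': array([ 0.38403599, -0.0178814 ,  1.35317615]), 'orientation': array([ 0.19793556, -0.0030612 , -1.55226193])}
top tester [(0.91, [0.5608, 0.0637, -0.0014])]
top winder [(0.7, [0.5582, 0.0618, 0.0921])]
top knob_grip [(0.55, [0.5401, 0.0565, 0.1368])]
top winder_tip [(0.55, [0.5309, 0.1343, 0.11])]
top rest_mark [(0.83, [0.533, 0.1297, 0.1024])]
top trailer_tip [(0.41, [0.5533, 0.1215, 0.1048]), (0.29, [0.561, 0.0639, -0.0002])]
top wheel [(0.73, [0.591, 0.4024, 0.0014]), (0.15, [0.7763, -0.0226, 0.0025])]
top panel [(0.89, [0.5923, -0.4147, -0.0005])]
top spanner [(0.6, [0.5324, 0.1299, 0.1027]), (0.56, [0.7746, -0.0237, 0.003])]
```

```bash
python3 -c "
import cv2,numpy as np
cv2.imwrite('pics/both1.png',np.vstack([cv2.imread('pics/scene1.png'),cv2.imread('pics/top1.png')])[:, :][:768]) if 0 else cv2.imwrite('pics/both1.png',cv2.resize(np.hstack([cv2.imread('pics/scene1.png'),cv2.imread('pics/top1.png')]),(800,300)))"
```

```text
(no output)
```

View pics/scene1.png

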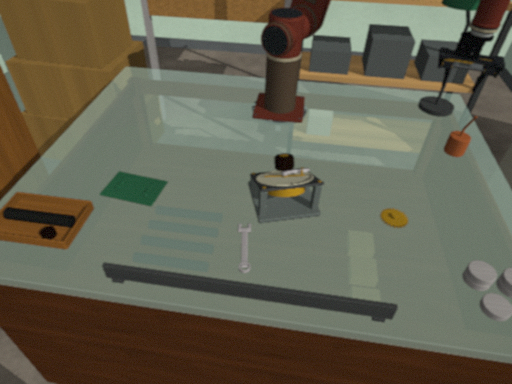

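View pics/top1.png

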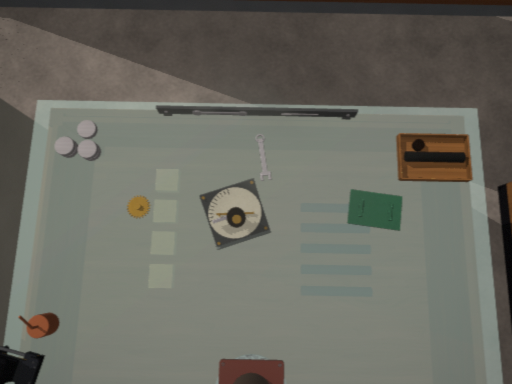

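The scene view shows the tester near (285,185), with the knob on top. The top view shows its plate around (235,213), the arm pointing left and slightly down, and the bystanders clear of it. Next I'll refine the tester's yaw from its outline.

```bash
cat >> h.py <<'E'
def proj(P,c):
    m=optics.camera_model(c); f=192/np.tan(np.radians(m['vfov']/2))
    p=(np.asarray(P)-m['eye'])@R.from_euler('xyz',m['orientation']).as_matrix()
    return np.c_[m['cx']+f*p[:,0]/-p[:,2], m['cy']-f*p[:,1]/-p[:,2]]
E
python3 - <<'E'
from h import *
from scipy.optimize import minimize
s,c=np.sin(np.radians(25)),np.cos(np.radians(25))
pts=[[x,y,z] for x in(-.09,.09) for y in(-.095,.095) for z in(0,.005)]
pts+=[[-.0025+u*c-s*w,v,.09+u*s+c*w] for u in(-.09,.09) for v in(-.09,.09) for w in (-.001,-.006)]
pts=np.array(pts)
M={}
for cam in("scene","top"):
    im=optics.grab_frame(cam); t=trace("tester",cam)[0]; m=t['pixels'].astype(np.uint8)
    if cam=="top":
        o=cv2.resize(im[160:265,180:290],None,fx=5,fy=5,interpolation=cv2.INTER_CUBIC); top=o
    print(cam,t['score'],m.sum())
    h=cv2.convexHull(np.argwhere(m)[:,::-1].astype(np.int32)); M[cam]=(h*16).astype(np.int32)
def ras(h):
    a=np.zeros((384*4,512*4),np.uint8); cv2.fillConvexPoly(a,h.astype(np.int32),1); return a>0
A={'top':ras(cv2.convexHull((M['top']//4+2)))}
def cost(p):
    W=pts@R.from_euler('z',p[2]).as_matrix().T+[p[0],p[1],0]
    b=ras(cv2.convexHull((proj(W,'top')*4+2).astype(np.int32)))
    return 1-(A['top']&b).sum()/(A['top']|b).sum()
for y0 in(.25,.35,.45):
    r=minimize(cost,[.5615,.063,y0],method='Nelder-Mead',options=dict(initial_simplex=[[.5615,.063,y0],[.567,.063,y0],[.5615,.068,y0],[.5615,.063,y0+.08]]))
    print(r.x,r.fun)
W=pts@R.from_euler('z',r.x[2]).as_matrix().T+[r.x[0],r.x[1],0]
for q in proj(W,'top'): cv2.circle(top,tuple(int(v) for v in (q-[180,160]+.5)*5),3,(0,0,255),-1)
cv2.imwrite('pics/fit.png',top)
E
```

```text
scene 0.67 3648
top 0.64 3295
[0.56331187 0.06426498 0.3435822 ] 0.02096408809002115
[0.56336711 0.06448038 0.33509847] 0.021327190309875954
[0.56324943 0.06463715 0.34304589] 0.021007857049984202
```

View pics/fit.png

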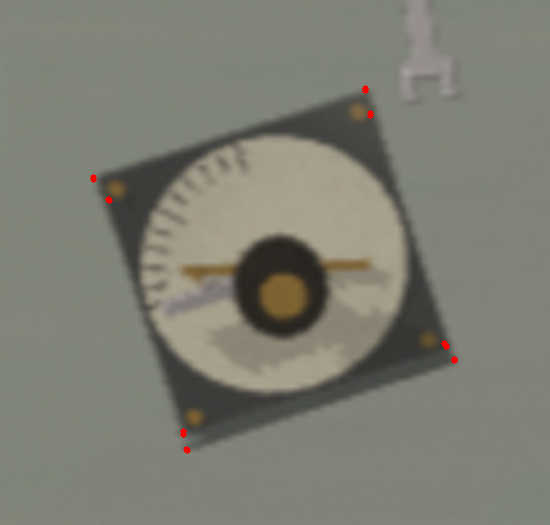

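The yaw fit of 0.343 rad matches the plate corners. That puts the knob grip at about (0.540, 0.0555, 0.135). The tool stays vertical, so I'll start about 0.5 rad counterclockwise of the tester's y axis to keep the misalignment symmetric over the turn.

>>> {"op": "drive_tool", "data": {"plan": [[1,-0.189,-0.164,0,0],[1,-0.189,-0.164,0,0],[1,-0.189,-0.164,0,0],[1,-0.189,-0.164,0,0],[1,-0.189,-0.164,0,0],[1,-0.189,-0.164,0,0],[1,-0.189,-0.164,0,0],[1,-0.189,-0.164,0,0],[1,-0.189,-0.164,0,0]], "squeeze": 60}}

```text
clock: 1.95
ee_pos: [0.3448, 0.3296, 0.2228]
orientation: [3.141, 0.001, 2.901]
force: [0.3, 0.4, -0.1]
finger_gap: 0.996
grip_force: 0.0
```

>>> {"op": "drive_tool", "data": {"plan": [[1,-0.189,-0.164,0,0],[1,-0.189,-0.164,0,0],[1,-0.189,-0.164,0,0],[1,-0.189,-0.164,0,0],[1,-0.189,-0.164,0,0],[1,-0.189,-0.164,0,0],[1,-0.189,-0.164,0,0],[1,-0.189,-0.164,0,0],[1,-0.189,-0.164,0,0]]}}

```text
clock: 2.7
ee_pos: [0.5399, 0.0535, 0.2228]
orientation: [3.141, 0.001, 2.901]
force: [0.2, 0.6, 1.0]
finger_gap: 1.002
grip_force: 0.0
```

>>> {"op": "drive_tool", "data": {"plan": [[1,0,0,0,-0.153],[1,0,0,0,-0.153],[1,0,0,0,-0.153],[1,0,0,0,-0.153],[1,0,0,0,-0.153],[1,0,0,0,-0.153],[1,0,0,0,-0.153],[1,0,0,0,-0.153],[1,0,0,0,-0.153],[1,0,0,0,0]]}}

```text
clock: 3.53
ee_pos: [0.5391, 0.0552, 0.2226]
orientation: [-3.141, 0.0, -2.297]
force: [0.7, -0.4, -0.9]
finger_gap: 1.007
grip_force: 0.0
```

Run:
```python
from h import *
s=ctrl.observe(); print(s['clock'],s['ee_pos'],s['orientation'],s['qpos'],s['force'],s['torque'],s['finger_gap'])
T=R.from_euler('xyz',s['orientation']).as_matrix()
print((np.array([.540,.0555,.118])-s['ee_pos'])@T/.15)
for c in("scene","top"):
    im=optics.grab_frame(c)
    print([(round(d['score'],2),np.round(d['centre'],4).tolist()) for d in landmark_of("knob_grip",c)[:2]])
    if c=="scene": cv2.imwrite("pics/s2.png",cv2.resize(im[90:240,200:380],None,fx=4,fy=4))
```

```text
3.5333 [0.53905775 0.05524348 0.2226267 ] [-3.14144221e+00  1.12340879e-04 -2.29659574e+00] [-4.34338283e-02  2.15158034e-02  1.74386931e+00 -7.83975003e-06
  1.37601994e+00 -2.45922554e+00] [ 0.66268037 -0.37584982 -0.88297117] [ 0.05489798  0.04836908 -0.01590593] 1.0066948277046712
[-0.0053701  -0.00345849  0.69751248]
[(0.69, [0.5435, 0.0576, 0.1331])]
[(0.38, [0.5427, 0.0578, 0.1399])]
```

View pics/s2.png

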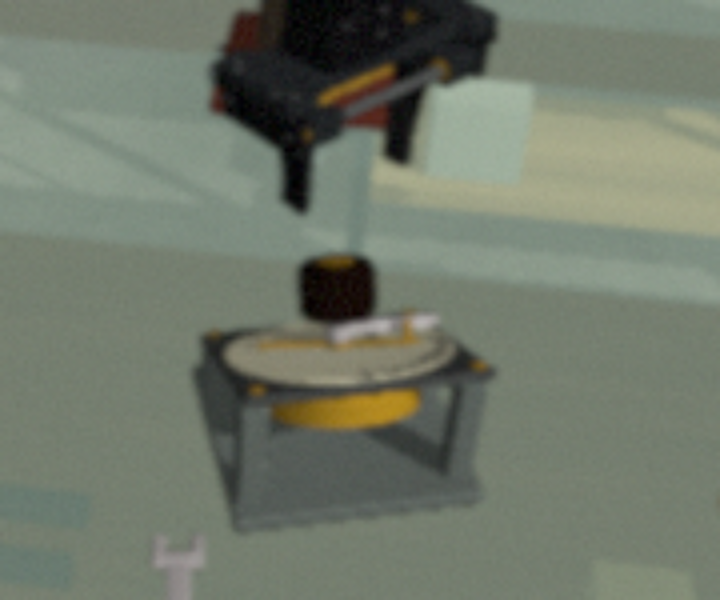

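The crop shows the open gripper above the knob at about (338,288). The arm and pin are to its right at about (410,325), clear of the fingers' path. I'll descend and grip.

>>> {"op": "drive_tool", "data": {"plan": [[1,-0.014,-0.005,0.14,0],[1,0,0,0.14,0],[1,0,0,0.14,0],[1,0,0,0.14,0],[1,0,0,0.138,0],[1,0,0,0,0]]}}

```text
clock: 4.23
ee_pos: [0.5376, 0.0564, 0.1133]
orientation: [3.136, -0.005, -2.303]
force: [-0.8, 0.6, -0.8]
finger_gap: 0.999
grip_force: 0.0
```

>>> {"op": "drive_tool", "data": {"plan": [[0,0,0,0,0],[0,0,0,0,0],[0,0,0,0,0],[0,0,0,0,0],[0,0,0,0,0],[0,0,0,0,0],[0,0,0,0,0],[0,0,0,0,0]], "squeeze": 60}}

```text
clock: 4.9
ee_pos: [0.5421, 0.0561, 0.1193]
orientation: [-3.139, 0.001, -2.301]
force: [-0.5, -0.3, 6.1]
finger_gap: 0.674
grip_force: 58.4
```

```bash
cat >> h.py <<'E'
AX=R.from_euler('z',.343).apply([-.4226,0,.9063]); KP=np.array([.541,.0565,.1355])
def rep():
    s=ctrl.observe(); F,T=s['force'],s['torque']
    print('t%.2f'%s['clock'],np.round(s['ee_pos'],4),np.round(s['orientation'],3),'q6 %.2f'%s['qpos'][5],'F',np.round(F,1),'T',np.round(T,2),'gap %.3f grip %.1f'%(s['finger_gap'],s['grip_force']),'Tax %.3f shifted %.3f'%(T@AX,(T+np.cross(s['ee_pos']-KP,F))@AX))
E
python3 -c "
from h import *
rep()"
```

```text
t4.90 [0.5421 0.0561 0.1193] [-3.139e+00  1.000e-03 -2.301e+00] q6 -2.45 F [-0.5 -0.3  6.1] T [-0.34 -0.21 -0.25] gap 0.674 grip 58.4 Tax -0.057 shifted -0.055
```

>>> {"op": "drive_tool", "data": {"plan": [[0,0,0,0,0.05],[0,0,0,0,0.05],[0,0,0,0,0.05],[0,0,0,0,0.05],[0,0,0,0,0.05],[0,0,0,0,0.05],[0,0,0,0,0.05],[0,0,0,0,0.05],[0,0,0,0,0],[0,0,0,0,0]]}}

```text
clock: 5.73
ee_pos: [0.5424, 0.0565, 0.1177]
orientation: [-3.14, 0.003, -2.614]
force: [8.2, -0.4, -5.9]
finger_gap: 0.644
grip_force: 58.9
```

Run:
```python
from h import *
rep(); im=optics.grab_frame("top")
for q in("winder_tip","trailer_tip","rest_mark"): print(q,[(round(d['score'],2),np.round(d['centre'],4).tolist()) for d in landmark_of(q,"top")[:2]])
cv2.imwrite("pics/t3.png",cv2.resize(im[150:275,170:300],None,fx=4,fy=4,interpolation=cv2.INTER_CUBIC))
im=optics.grab_frame("scene")
for q in("winder_tip","trailer_tip"): print(q,[(round(d['score'],2),np.round(d['centre'],4).tolist()) for d in landmark_of(q,"scene")[:2]])
```

```text
t5.73 [0.5424 0.0565 0.1177] [-3.140e+00  3.000e-03 -2.614e+00] q6 -2.14 F [ 8.2 -0.4 -5.9] T [ 0.45 -1.14  0.46] gap 0.644 grip 58.9 Tax 0.399 shifted 0.421
winder_tip []
trailer_tip []
rest_mark [(0.97, [0.5327, 0.1308, 0.1064])]
winder_tip [(0.83, [0.5474, 0.132, 0.1142])]
trailer_tip [(0.49, [0.56, 0.1229, 0.1062])]
```

View pics/t3.png

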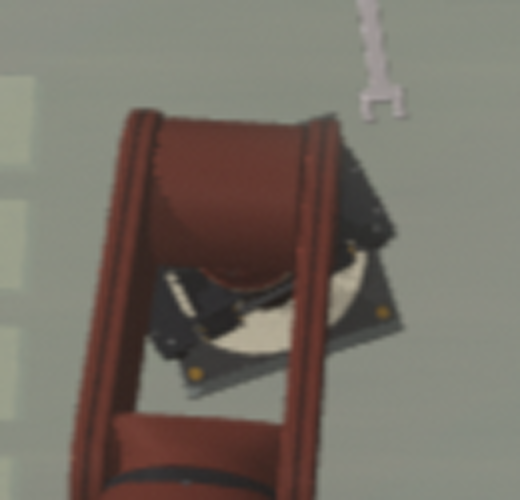

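The top view is blocked by the robot's arm. In the scene camera the winder tip has moved about 0.29 rad for a 0.31 rad tool turn, so the grip isn't slipping. I'll carry on in steps.

>>> {"op": "drive_tool", "data": {"plan": [[0,0,0,0,0.04],[0,0,0,0,0.04],[0,0,0,0,0.04],[0,0,0,0,0.04],[0,0,0,0,0.04],[0,0,0,0,0],[0,0,0,0,0]]}}

```text
clock: 6.67
ee_pos: [0.542, 0.0565, 0.1178]
orientation: [-3.141, 0.002, -2.771]
force: [4.9, -1.3, -2.7]
finger_gap: 0.631
grip_force: 60.0
```

```bash
python3 -c "
from h import *
rep()"
```

```text
t6.67 [0.542  0.0565 0.1178] [-3.141e+00  2.000e-03 -2.771e+00] q6 -1.98 F [ 4.9 -1.3 -2.7] T [ 0.87 -0.61  0.9 ] gap 0.631 grip 60.0 Tax 0.553 shifted 0.573
```

>>> {"op": "drive_tool", "data": {"plan": [[0,0,0,0,0.03],[0,0,0,0,0.03],[0,0,0,0,0.03],[0,0,0,0,0.03],[0,0,0,0,0],[0,0,0,0,0]]}}

```text
clock: 7.17
ee_pos: [0.5422, 0.0568, 0.1176]
orientation: [3.141, 0.003, -2.865]
force: [7.3, -1.9, -4.5]
finger_gap: 0.634
grip_force: 60.0
```

```bash
cat >> h.py <<'E'
def arm():
    optics.grab_frame("scene")
    for q in("winder_tip","trailer_tip"):
        for d in landmark_of(q,"scene")[:1]:
            v=R.from_euler('z',-.343).apply(d['centre']-np.array([.562-.0025*.942,.063-.0025*.336,.09])); 
            e=v@[.9063,0,.4226]; print(q,round(d['score'],2),'angle cw %.3f h %.3f r %.3f'%(np.arctan2(e,v[1]),v@[-.4226,0,.9063],np.hypot(e,v[1])))
E
python3 -c "
from h import *
rep();arm()"
```

```text
t7.17 [0.5422 0.0568 0.1176] [ 3.141e+00  3.000e-03 -2.865e+00] q6 -1.89 F [ 7.3 -1.9 -4.5] T [ 1.54 -0.79  1.28] gap 0.634 grip 60.0 Tax 0.657 shifted 0.685
winder_tip 0.75 angle cw 0.270 h -0.139 r 0.321
trailer_tip 0.62 angle cw 0.644 h 0.004 r 0.063
```

```bash
cat >> h.py <<'E'
def avg(n=8):
    S=[]
    for i in range(n):
        optics.grab_frame("scene"); S.append(ctrl.observe())
    F=np.mean([s['force'] for s in S],0);T=np.mean([s['torque'] for s in S],0);p=np.mean([s['ee_pos'] for s in S],0)
    yaw=S[-1]['orientation'][2]; turn=(-2.301-yaw)%(2*np.pi)
    b=(T+np.cross(p-KP,F))@AX; g=np.cross([0,0,1],F)@AX
    print('t%.2f turn %.3f'%(S[-1]['clock'],turn),'F',np.round(F,1),'T',np.round(T,2),'sd',np.round(np.std([s['torque'] for s in S],0),2),'Tax tcp %.3f  d=.15 %.3f'%(b,b+.15*g),'p',np.round(p,4))
E
python3 -c "
from h import *
avg()"
```

```text
t7.72 turn 0.564 F [ 7.5 -1.5 -5.1] T [ 1.54 -0.81  1.22] sd [0.01 0.03 0.02] Tax tcp 0.632  d=.15 0.383 p [0.5422 0.0568 0.1176]
```

>>> {"op": "drive_tool", "data": {"plan": [[0,0,0,0,0.03],[0,0,0,0,0.03],[0,0,0,0,0.03],[0,0,0,0,0]]}}

```text
clock: 8.05
ee_pos: [0.5416, 0.0567, 0.118]
orientation: [3.141, 0.001, -2.937]
force: [4.7, -1.9, 0.6]
finger_gap: 0.63
grip_force: 60.0
```

```bash
python3 -c "
from h import *
avg();arm()"
```

```text
t8.45 turn 0.635 F [ 5.1 -1.3 -0.6] T [ 2.13 -0.25  1.52] sd [0.03 0.04 0.02] Tax tcp 0.584  d=.15 0.396 p [0.5416 0.0567 0.1181]
winder_tip 0.95 angle cw 0.495 h 0.015 r 0.073
```

The torque about the knob axis, taken at the sensor point, follows the spring law. The winder is at about 0.5 rad, so I'll go on in smaller steps.

>>> {"op": "drive_tool", "data": {"plan": [[0,0,0,0,0.03],[0,0,0,0,0.03],[0,0,0,0,0.03],[0,0,0,0,0]]}}

```text
clock: 8.93
ee_pos: [0.5413, 0.0568, 0.1183]
orientation: [3.141, 0.001, -3.009]
force: [2.0, -0.5, 3.4]
finger_gap: 0.641
grip_force: 61.1
```

```bash
python3 -c "
from h import *
avg(4);arm()"
```

```text
t9.13 turn 0.706 F [3.4 0.7 4.9] T [2.92 0.04 1.73] sd [0.06 0.02 0.02] Tax tcp 0.400  d=.15 0.369 p [0.5413 0.0567 0.1183]
winder_tip 0.92 angle cw 0.570 h 0.015 r 0.073
trailer_tip 0.46 angle cw 0.516 h 0.015 r 0.074
```

>>> {"op": "drive_tool", "data": {"plan": [[0,0,0,0,0.03],[0,0,0,0,0.03],[0,0,0,0,0]]}}

```text
clock: 9.53
ee_pos: [0.5417, 0.0566, 0.1179]
orientation: [3.142, 0.002, -3.057]
force: [5.3, 3.3, 1.3]
finger_gap: 0.645
grip_force: 60.5
```

```bash
python3 -c "
from h import *
avg(4);arm()"
```

```text
t9.73 turn 0.755 F [5.7 2.7 1.6] T [ 2.26 -0.64  1.25] sd [0.03 0.03 0.03] Tax tcp 0.323  d=.15 0.366 p [0.5416 0.0566 0.1178]
winder_tip 0.96 angle cw 0.574 h 0.017 r 0.072
trailer_tip 0.64 angle cw 0.792 h 0.007 r 0.063
```

>>> {"op": "drive_tool", "data": {"plan": [[0,0,0,0,0.03],[0,0,0,0,0.03],[0,0,0,0,0]]}}

```text
clock: 10.13
ee_pos: [0.5417, 0.0568, 0.1178]
orientation: [3.141, 0.002, -3.104]
force: [6.3, 2.2, 0.7]
finger_gap: 0.649
grip_force: 61.5
```

```bash
python3 -c "
from h import *
avg(4);arm()"
```

```text
t10.33 turn 0.802 F [6.5 1.6 1.3] T [ 3.13 -0.74  1.71] sd [0.02 0.03 0.01] Tax tcp 0.418  d=.15 0.377 p [0.5417 0.0568 0.1178]
winder_tip 0.91 angle cw 0.631 h 0.017 r 0.078
trailer_tip 0.41 angle cw 0.771 h 0.007 r 0.064
```

>>> {"op": "drive_tool", "data": {"plan": [[0,0,0,0,0.02],[0,0,0,0,0.02],[0,0,0,0,0]]}}

```text
clock: 10.73
ee_pos: [0.5419, 0.0569, 0.1177]
orientation: [3.141, 0.002, -3.135]
force: [6.6, 2.6, -1.0]
finger_gap: 0.653
grip_force: 61.8
```

```bash
python3 -c "
from h import *
avg(4);arm()"
```

```text
t10.93 turn 0.833 F [ 6.9  2.4 -0.5] T [ 3.25 -0.94  1.75] sd [0.01 0.02 0.04] Tax tcp 0.431  d=.15 0.428 p [0.5419 0.0569 0.1177]
winder_tip 0.73 angle cw 0.696 h 0.013 r 0.071
trailer_tip 0.5 angle cw 0.874 h 0.007 r 0.063
```

>>> {"op": "drive_tool", "data": {"plan": [[0,0,0,0,0.02],[0,0,0,0,0.02],[0,0,0,0,0]]}}

```text
clock: 11.33
ee_pos: [0.5421, 0.0569, 0.1175]
orientation: [3.14, 0.003, 3.117]
force: [8.3, 1.6, -1.9]
finger_gap: 0.653
grip_force: 62.1
```

```bash
python3 -c "
from h import *
avg(4);arm()"
```

```text
t11.53 turn 0.864 F [ 8.3  2.3 -2. ] T [ 3.45 -1.24  1.86] sd [0.04 0.03 0.02] Tax tcp 0.495  d=.15 0.456 p [0.5421 0.0569 0.1175]
winder_tip 0.59 angle cw 0.645 h 0.015 r 0.076
trailer_tip 0.47 angle cw 0.870 h 0.009 r 0.063
```

>>> {"op": "drive_tool", "data": {"plan": [[0,0,0,0,0.02],[0,0,0,0,0.02],[0,0,0,0,0]]}}

```text
clock: 11.93
ee_pos: [0.5424, 0.0569, 0.1173]
orientation: [3.14, 0.004, 3.085]
force: [10.1, 2.6, -5.9]
finger_gap: 0.657
grip_force: 62.1
```

```bash
python3 -c "
from h import *
avg(4);arm()"
```

```text
t12.13 turn 0.896 F [10.1  2.1 -4.5] T [ 3.34 -1.63  1.8 ] sd [0.03 0.02 0.01] Tax tcp 0.540  d=.15 0.450 p [0.5424 0.0569 0.1173]
trailer_tip 0.6 angle cw 0.892 h 0.008 r 0.065
```

>>> {"op": "drive_tool", "data": {"plan": [[0,0,0,0,0.02],[0,0,0,0,0.02],[0,0,0,0,0]]}}

```text
clock: 12.53
ee_pos: [0.5422, 0.057, 0.1175]
orientation: [3.14, 0.003, 3.054]
force: [7.6, 2.1, -3.5]
finger_gap: 0.661
grip_force: 62.4
```

```bash
python3 -c "
from h import *
avg(4);arm()"
```

```text
t12.73 turn 0.927 F [ 8.   1.1 -2.8] T [ 3.56 -1.46  1.91] sd [0.02 0.05 0.02] Tax tcp 0.534  d=.15 0.427 p [0.5422 0.057  0.1175]
winder_tip 0.96 angle cw 0.748 h 0.016 r 0.072
trailer_tip 0.46 angle cw 0.918 h 0.008 r 0.064
```

>>> {"op": "drive_tool", "data": {"plan": [[0,0,0,0,0.02],[0,0,0,0,0.02],[0,0,0,0,0]]}}

```text
clock: 13.13
ee_pos: [0.5422, 0.0569, 0.1174]
orientation: [3.14, 0.003, 3.023]
force: [8.3, 1.6, -3.2]
finger_gap: 0.662
grip_force: 62.2
```

```bash
python3 -c "
from h import *
avg(4);arm()"
```

```text
t13.33 turn 0.959 F [ 8.2  2.  -3.2] T [ 3.4  -1.59  1.8 ] sd [0.03 0.02 0.01] Tax tcp 0.508  d=.15 0.453 p [0.5422 0.0569 0.1174]
winder_tip 0.73 angle cw 0.778 h 0.018 r 0.073
trailer_tip 0.55 angle cw 0.967 h 0.006 r 0.063
```

>>> {"op": "drive_tool", "data": {"plan": [[0,0,0,0,0.02],[0,0,0,0,0.02],[0,0,0,0,0]]}}

```text
clock: 13.73
ee_pos: [0.5424, 0.0569, 0.1173]
orientation: [3.14, 0.003, 2.991]
force: [9.1, 1.8, -3.5]
finger_gap: 0.668
grip_force: 62.2
```

```bash
python3 -c "
from h import *
avg(3);arm()"
```

```text
t13.88 turn 0.990 F [ 9.3  2.  -4.7] T [ 3.31 -1.75  1.79] sd [0.02 0.02 0.03] Tax tcp 0.560  d=.15 0.478 p [0.5423 0.0569 0.1173]
trailer_tip 0.64 angle cw 0.954 h 0.007 r 0.065
```

>>> {"op": "drive_tool", "data": {"plan": [[0,0,0,0,0.02],[0,0,0,0,0.02],[0,0,0,0,0]]}}

```text
clock: 14.28
ee_pos: [0.5421, 0.0569, 0.1175]
orientation: [3.14, 0.003, 2.96]
force: [6.2, 2.2, -2.3]
finger_gap: 0.667
grip_force: 62.5
```

```bash
python3 -c "
from h import *
avg(3);arm()"
```

```text
t14.43 turn 1.022 F [ 7.4  1.9 -2.5] T [ 3.44 -1.57  1.84] sd [0.04 0.01 0.02] Tax tcp 0.529  d=.15 0.486 p [0.5421 0.0569 0.1175]
winder_tip 0.62 angle cw 0.822 h 0.018 r 0.071
trailer_tip 0.37 angle cw 0.954 h 0.009 r 0.062
```

>>> {"op": "drive_tool", "data": {"plan": [[0,0,0,0,0.02],[0,0,0,0,0.02],[0,0,0,0,0]]}}

```text
clock: 14.83
ee_pos: [0.5421, 0.0569, 0.1175]
orientation: [3.14, 0.003, 2.928]
force: [6.0, 2.3, -2.6]
finger_gap: 0.67
grip_force: 62.4
```

```bash
python3 -c "
from h import *
avg(3);arm()"
```

```text
t14.98 turn 1.053 F [ 7.1  2.2 -2.2] T [ 3.34 -1.61  1.78] sd [0.02 0.02 0.02] Tax tcp 0.519  d=.15 0.502 p [0.5421 0.0569 0.1175]
winder_tip 0.87 angle cw 0.841 h 0.017 r 0.073
trailer_tip 0.46 angle cw 1.041 h 0.008 r 0.062
```

>>> {"op": "drive_tool", "data": {"plan": [[0,0,0,0,0.02],[0,0,0,0,0.02],[0,0,0,0,0]]}}

```text
clock: 15.38
ee_pos: [0.5423, 0.0568, 0.1173]
orientation: [3.14, 0.003, 2.897]
force: [8.4, 2.5, -3.6]
finger_gap: 0.674
grip_force: 62.4
```

```bash
python3 -c "
from h import *
avg(3);arm()"
```

```text
t15.53 turn 1.085 F [ 7.4  2.3 -3.2] T [ 3.22 -1.83  1.72] sd [0.01 0.02 0.01] Tax tcp 0.535  d=.15 0.513 p [0.5423 0.0568 0.1173]
winder_tip 0.61 angle cw 0.815 h 0.019 r 0.077
trailer_tip 0.61 angle cw 1.044 h 0.007 r 0.063
```

>>> {"op": "drive_tool", "data": {"plan": [[0,0,0,0,0.02],[0,0,0,0,0.02],[0,0,0,0,0]]}}

```text
clock: 15.93
ee_pos: [0.5425, 0.0568, 0.1172]
orientation: [3.14, 0.004, 2.865]
force: [8.9, 1.3, -5.5]
finger_gap: 0.676
grip_force: 62.7
```

```bash
python3 -c "
from h import *
avg(3);arm()"
```

```text
t16.08 turn 1.116 F [ 8.9  1.6 -6.1] T [ 3.23 -2.19  1.76] sd [0.05 0.   0.02] Tax tcp 0.630  d=.15 0.535 p [0.5425 0.0568 0.1172]
winder_tip 0.72 angle cw 0.886 h 0.015 r 0.077
trailer_tip 0.53 angle cw 2.494 h -0.154 r 0.192
```

>>> {"op": "drive_tool", "data": {"plan": [[0,0,0,0,0.02],[0,0,0,0,0.02],[0,0,0,0,0]]}}

```text
clock: 16.48
ee_pos: [0.5423, 0.0568, 0.1173]
orientation: [3.139, 0.003, 2.834]
force: [7.6, 1.2, -4.0]
finger_gap: 0.674
grip_force: 63.0
```

Run:
```python
from h import *
avg(3);arm()
im=optics.grab_frame("scene")
cv2.imwrite("pics/s4.png",cv2.resize(im[120:230,230:350],None,fx=5,fy=5,interpolation=cv2.INTER_CUBIC))
```

```text
t16.63 turn 1.147 F [ 7.   2.  -3.3] T [ 3.36 -1.98  1.8 ] sd [0.01 0.01 0.  ] Tax tcp 0.581  d=.15 0.552 p [0.5423 0.0568 0.1174]
winder_tip 0.89 angle cw 0.898 h 0.017 r 0.073
trailer_tip 0.63 angle cw 1.082 h 0.006 r 0.064
```

View pics/s4.png

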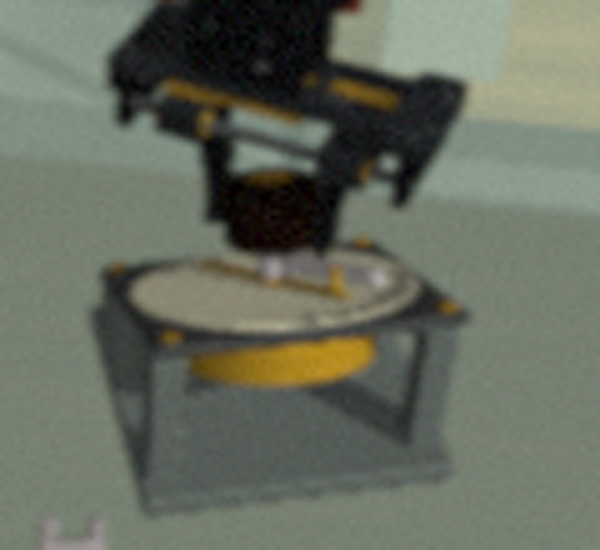

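The crop shows the right finger tip at (325,245), still above the arm at (330,268), with the brass hand and pin ahead of the arm at (345,285). I'll continue.

>>> {"op": "drive_tool", "data": {"plan": [[0,0,0,0,0.02],[0,0,0,0,0.02],[0,0,0,0,0]]}}

```text
clock: 17.08
ee_pos: [0.5426, 0.0567, 0.1171]
orientation: [3.139, 0.004, 2.802]
force: [9.2, 1.7, -6.9]
finger_gap: 0.683
grip_force: 62.9
```

```bash
python3 -c "
from h import *
avg(3);arm()"
```

```text
t17.23 turn 1.179 F [ 9.5  1.6 -6.5] T [ 3.16 -2.4   1.71] sd [0.03 0.01 0.01] Tax tcp 0.645  d=.15 0.539 p [0.5426 0.0567 0.1171]
winder_tip 0.58 angle cw 0.925 h 0.016 r 0.075
trailer_tip 0.39 angle cw 1.138 h 0.004 r 0.065
```

>>> {"op": "drive_tool", "data": {"plan": [[0,0,0,0,0.02],[0,0,0,0,0.02],[0,0,0,0,0]]}}

```text
clock: 17.63
ee_pos: [0.5424, 0.0568, 0.1172]
orientation: [3.139, 0.003, 2.771]
force: [7.8, 2.0, -5.1]
finger_gap: 0.685
grip_force: 63.5
```

```bash
python3 -c "
from h import *
avg(3);arm()"
```

```text
t17.78 turn 1.210 F [ 7.9  1.2 -5.4] T [ 3.35 -2.33  1.79] sd [0.01 0.01 0.02] Tax tcp 0.628  d=.15 0.530 p [0.5424 0.0568 0.1172]
winder_tip 0.83 angle cw 0.961 h 0.014 r 0.071
trailer_tip 0.6 angle cw 1.158 h 0.007 r 0.065
```

>>> {"op": "drive_tool", "data": {"plan": [[0,0,0,0,0.02],[0,0,0,0,0.02],[0,0,0,0,0]]}}

```text
clock: 18.18
ee_pos: [0.5423, 0.0568, 0.1173]
orientation: [3.139, 0.003, 2.74]
force: [7.2, 1.7, -4.0]
finger_gap: 0.684
grip_force: 63.8
```

```bash
python3 -c "
from h import *
avg(3);arm()"
```

```text
t18.33 turn 1.242 F [ 7.3  1.8 -4.8] T [ 3.27 -2.29  1.7 ] sd [0.02 0.02 0.02] Tax tcp 0.570  d=.15 0.519 p [0.5424 0.0568 0.1173]
winder_tip 0.65 angle cw 0.985 h 0.018 r 0.071
trailer_tip 0.49 angle cw 1.156 h 0.005 r 0.063
```

>>> {"op": "drive_tool", "data": {"plan": [[0,0,0,0,0.02],[0,0,0,0,0.02],[0,0,0,0,0]]}}

```text
clock: 18.73
ee_pos: [0.5423, 0.0568, 0.1173]
orientation: [3.139, 0.003, 2.708]
force: [6.5, 2.1, -5.3]
finger_gap: 0.688
grip_force: 64.7
```

```bash
python3 -c "
from h import *
avg(3);arm()"
```

```text
t18.88 turn 1.273 F [ 7.   1.7 -4.4] T [ 3.24 -2.37  1.74] sd [0.02 0.02 0.  ] Tax tcp 0.626  d=.15 0.580 p [0.5423 0.0568 0.1173]
winder_tip 0.59 angle cw 0.997 h 0.016 r 0.073
```

>>> {"op": "drive_tool", "data": {"plan": [[0,0,0,0,0.02],[0,0,0,0,0.02],[0,0,0,0,0]]}}

```text
clock: 19.28
ee_pos: [0.5424, 0.0568, 0.1172]
orientation: [3.139, 0.003, 2.677]
force: [6.2, 1.5, -4.6]
finger_gap: 0.691
grip_force: 65.9
```

```bash
python3 -c "
from h import *
avg(4);arm()"
```

```text
t19.48 turn 1.305 F [ 7.2  1.6 -5. ] T [ 3.31 -2.44  1.76] sd [0.03 0.02 0.01] Tax tcp 0.635  d=.15 0.577 p [0.5424 0.0568 0.1173]
winder_tip 0.54 angle cw 1.035 h 0.014 r 0.076
trailer_tip 0.47 angle cw 1.187 h 0.007 r 0.060
```

>>> {"op": "drive_tool", "data": {"plan": [[0,0,0,0,0.02],[0,0,0,0,0.02],[0,0,0,0,0]]}}

```text
clock: 19.88
ee_pos: [0.5421, 0.0569, 0.1174]
orientation: [3.139, 0.002, 2.645]
force: [4.9, 2.7, -3.3]
finger_gap: 0.693
grip_force: 66.1
```

Run:
```python
from h import *
avg(4);arm()
im=optics.grab_frame("scene")
cv2.imwrite("pics/s5.png",cv2.resize(im[120:230,230:350],None,fx=5,fy=5,interpolation=cv2.INTER_CUBIC))
```

```text
t20.08 turn 1.336 F [ 5.   1.7 -3. ] T [ 3.39 -2.32  1.74] sd [0.01 0.04 0.01] Tax tcp 0.553  d=.15 0.550 p [0.5422 0.0569 0.1175]
winder_tip 0.79 angle cw 1.107 h 0.019 r 0.075
trailer_tip 0.38 angle cw 1.222 h 0.010 r 0.063
```

View pics/s5.png

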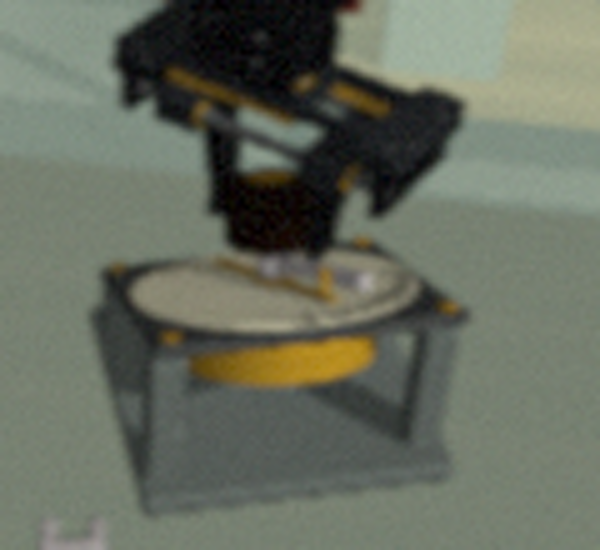

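The hand and pin are at (325,285), ahead of the arm, and the finger is still clear. I'll continue.

>>> {"op": "drive_tool", "data": {"plan": [[0,0,0,0,0.02],[0,0,0,0,0.02],[0,0,0,0,0]]}}

```text
clock: 20.53
ee_pos: [0.5421, 0.0569, 0.1175]
orientation: [3.139, 0.002, 2.614]
force: [5.8, 2.1, -3.6]
finger_gap: 0.694
grip_force: 67.2
```

```bash
python3 -c "
from h import *
avg(4);arm()"
```

```text
t20.73 turn 1.367 F [ 5.5  2.4 -3.5] T [ 3.37 -2.51  1.68] sd [0.02 0.03 0.02] Tax tcp 0.538  d=.15 0.562 p [0.5421 0.0569 0.1175]
winder_tip 0.72 angle cw 1.088 h 0.017 r 0.074
trailer_tip 0.55 angle cw 1.270 h 0.008 r 0.065
```

>>> {"op": "drive_tool", "data": {"plan": [[0,0,0,0,0.02],[0,0,0,0,0.02],[0,0,0,0,0]]}}

```text
clock: 21.13
ee_pos: [0.542, 0.057, 0.1177]
orientation: [3.139, 0.002, 2.583]
force: [5.6, 2.9, -3.0]
finger_gap: 0.695
grip_force: 68.3
```

```bash
python3 -c "
from h import *
avg(4);arm()"
```

```text
t21.33 turn 1.398 F [ 5.2  3.1 -3.3] T [ 3.62 -2.61  1.75] sd [0.02 0.02 0.01] Tax tcp 0.504  d=.15 0.576 p [0.5421 0.057  0.1177]
winder_tip 0.71 angle cw 1.121 h 0.015 r 0.072
trailer_tip 0.6 angle cw 1.121 h 0.015 r 0.073
```

>>> {"op": "drive_tool", "data": {"plan": [[0,0,0,0,0.02],[0,0,0,0,0.02],[0,0,0,0,0]]}}

```text
clock: 21.73
ee_pos: [0.542, 0.0571, 0.1177]
orientation: [3.139, 0.002, 2.552]
force: [4.5, 2.8, -2.4]
finger_gap: 0.697
grip_force: 69.5
```

```bash
python3 -c "
from h import *
avg(4);arm()"
```

```text
t21.93 turn 1.430 F [ 4.7  3.4 -3.2] T [ 3.62 -2.65  1.81] sd [0.02 0.05 0.04] Tax tcp 0.566  d=.15 0.668 p [0.542  0.057  0.1177]
winder_tip 0.76 angle cw 1.106 h 0.016 r 0.073
trailer_tip 0.38 angle cw 1.303 h 0.008 r 0.064
```

>>> {"op": "drive_tool", "data": {"plan": [[0,0,0,0,0.02],[0,0,0,0,0.02],[0,0,0,0,0]]}}

```text
clock: 22.33
ee_pos: [0.5412, 0.057, 0.1183]
orientation: [3.141, 0.0, 2.52]
force: [3.1, 6.6, 3.3]
finger_gap: 0.699
grip_force: 64.2
```

```bash
python3 -c "
from h import *
avg(4);arm()"
```

```text
t22.53 turn 1.461 F [2.8 6.3 2.8] T [ 2.51 -1.24  1.32] sd [0.04 0.02 0.02] Tax tcp 0.340  d=.15 0.657 p [0.5412 0.057  0.1183]
winder_tip 0.78 angle cw 1.153 h 0.015 r 0.076
trailer_tip 0.55 angle cw 1.297 h 0.007 r 0.063
```

The torque is now about 0.08 N m above the spring law, so the stop may be starting. I'll use finer steps.

>>> {"op": "drive_tool", "data": {"plan": [[0,0,0,0,0.02],[0,0,0,0,0]]}}

```text
clock: 22.85
ee_pos: [0.5412, 0.0571, 0.1183]
orientation: [3.141, 0.0, 2.505]
force: [2.4, 6.3, 3.5]
finger_gap: 0.699
grip_force: 64.1
```

```bash
python3 -c "
from h import *
avg(4);arm()"
```

```text
t23.05 turn 1.477 F [2.6 6.8 3.2] T [ 2.6  -1.23  1.48] sd [0.02 0.02 0.03] Tax tcp 0.446  d=.15 0.799 p [0.5412 0.0571 0.1183]
winder_tip 0.7 angle cw 1.170 h 0.014 r 0.074
trailer_tip 0.55 angle cw 1.324 h 0.007 r 0.063
```

>>> {"op": "drive_tool", "data": {"plan": [[0,0,0,0,0.02],[0,0,0,0,0]]}}

```text
clock: 23.37
ee_pos: [0.5412, 0.0572, 0.1184]
orientation: [3.14, 0.0, 2.489]
force: [2.3, 6.0, 2.9]
finger_gap: 0.703
grip_force: 64.2
```

```bash
python3 -c "
from h import *
avg(4);arm()"
```

```text
t23.57 turn 1.492 F [1.8 6.3 3.3] T [ 2.84 -1.32  1.65] sd [0.03 0.03 0.03] Tax tcp 0.517  d=.15 0.854 p [0.5412 0.0572 0.1184]
winder_tip 0.58 angle cw 1.212 h 0.014 r 0.078
trailer_tip 0.53 angle cw 1.301 h 0.008 r 0.065
```

The stop is firm: slope is about 8 N m/rad and the torque is about 0.27 N m above the spring. I'll nudge a hair further and hold for about a second.

>>> {"op": "drive_tool", "data": {"plan": [[0,0,0,0,0.01],[0,0,0,0,0],[0,0,0,0,0],[0,0,0,0,0],[0,0,0,0,0],[0,0,0,0,0]]}}

```text
clock: 24.22
ee_pos: [0.5412, 0.0572, 0.1184]
orientation: [3.14, 0.0, 2.482]
force: [1.3, 5.7, 3.5]
finger_gap: 0.703
grip_force: 64.3
```

```bash
python3 -c "
from h import *
avg(8);arm()"
```

```text
t24.62 turn 1.500 F [1.7 6.6 3.7] T [ 2.9  -1.37  1.74] sd [0.01 0.02 0.02] Tax tcp 0.577  d=.15 0.939 p [0.5412 0.0572 0.1184]
winder_tip 0.89 angle cw 1.217 h 0.013 r 0.073
trailer_tip 0.5 angle cw 1.355 h 0.007 r 0.067
```

Held for over a second at about 0.34 N m above the spring. Now I'll release with a slight opening and back off along the knob's axis, so the fingers clear the returning arm.

>>> {"op": "drive_tool", "data": {"plan": [[0.78,0,0,0,0],[0.8,0.02,-0.03,-0.075,0],[0.9,0.053,-0.083,-0.211,0],[1,0.053,-0.083,-0.211,0],[1,0.053,-0.083,-0.211,0],[1,0,0,-0.2,0],[1,0,0,-0.2,0],[1,0,0,0,0]]}}

```text
clock: 25.43
ee_pos: [0.4953, 0.0378, 0.2902]
orientation: [3.141, 0.008, 2.478]
force: [1.1, 0.2, 0.9]
finger_gap: 0.997
grip_force: 0.0
```

>>> {"op": "drive_tool", "data": {"plan": [[1,0,0,0,0],[1,0,0,0,0],[1,0,0,0,0],[1,0,0,0,0],[1,0,0,0,0],[1,0,0,0,0],[1,0,0,0,0],[1,0,0,0,0],[1,0,0,0,0],[1,0,0,0,0]]}}

```text
clock: 26.27
ee_pos: [0.4942, 0.0397, 0.2841]
orientation: [-3.142, 0.0, 2.482]
force: [-0.4, 0.1, 0.5]
finger_gap: 1.0
grip_force: 0.0
```

Run:
```python
from h import *
rep();arm();
im=optics.grab_frame("scene")
print([np.round(d['centre'],4) for d in landmark_of("winder_tip","scene")[:1]],[np.round(d['centre'],4) for d in landmark_of("rest_mark","scene")[:1]])
cv2.imwrite("pics/s6.png",cv2.resize(im[100:230,220:370],None,fx=4,fy=4,interpolation=cv2.INTER_CUBIC))
```

```text
t26.27 [0.4942 0.0397 0.2841] [-3.142  0.     2.482] q6 -0.99 F [-0.4  0.1  0.5] T [-0.05  0.03 -0.04] gap 1.000 grip 0.0 Tax -0.023 shifted -0.018
winder_tip 0.84 angle cw -0.015 h 0.015 r 0.074
trailer_tip 0.58 angle cw 1.337 h 0.009 r 0.064
[array([0.5267, 0.1294, 0.1038])] [array([0.5275, 0.1308, 0.0993])]
```

View pics/s6.png

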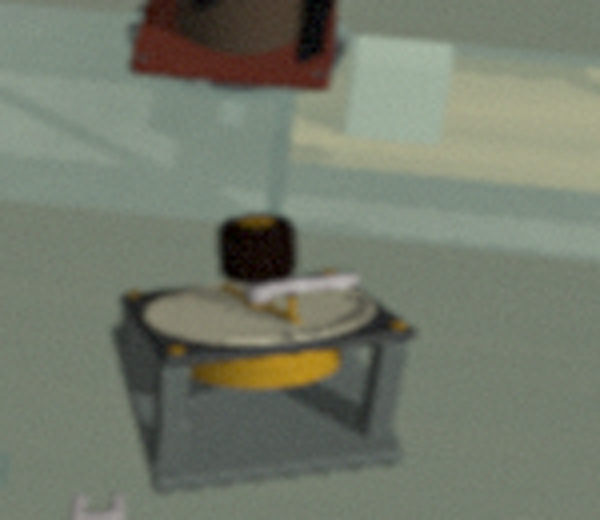

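The arm is back at rest, with its tip at (350,280). The brass hand stayed at (293,318), about 1.34 rad, and the robot is clear. I'll let it settle through one more short wait and hand in.

>>> {"op": "drive_tool", "data": {"plan": [[1,0,0,0,0],[1,0,0,0,0],[1,0,0,0,0],[1,0,0,0,0],[1,0,0,0,0],[1,0,0,0,0],[1,0,0,0,0],[1,0,0,0,0]]}}

```text
clock: 27.23
ee_pos: [0.4941, 0.0397, 0.284]
orientation: [-3.142, -0.0, 2.482]
force: [-0.3, -0.0, 0.0]
finger_gap: 0.999
grip_force: 0.0
```

```bash
python3 -c "
from h import *
print(ctrl.close_job())"
```

```text
the job is handed in; nothing more can be done
None
```

I turned the knob to its stop at about 1.2 rad and held it there for about a second at roughly 0.3 N m (estimated) above the spring's pull, then let go; the arm is back at rest, the brass hand is left at about 1.34 rad, and the job is handed in, though no verdict was returned.

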